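# File a rinsed blotting cassette on edge in the drying drawer

## Robot

A 6-joint arm with a two-finger parallel gripper is mounted at the origin on a cart in front of the work surface, level with it; the furniture and walls round the work are solid. World frame = base frame: x ahead of the robot, y to its left, z up, the work surface at z = 0. Lengths are in m, angles in rad, forces in N, time in s.
With the tool pointing down it reaches from about 0.25 to 0.775 m from the base axis. Payload 4 kg.
Tool frame: the origin (TCP) lies on the centre line of the jaws, within the pads' length; the fingertips stand robot.tips_ahead ahead of it and the grasp point (between the pads) lies 8 mm behind it (robot.tips_ahead is the distance from the TCP to the fingertips, in m); z points along the fingers, y is the line along which they close (so a half turn about z gives the same grasp; the last joint's range is limited). The gripper opens to 94 mm and grips with 3 to 60 N. Pads are 16 mm wide; open, the fingers measure 119 mm over their backs; the gripper's body (75 mm by 177 mm) begins 78 mm behind the grasp point.
Start: joints at [-1.261, 0.087, 1.371, -0, 1.684, -0.103], TCP at [0.221, -0.504, 0.217] pointing down, gripper open.
Joint ranges: [-3.1, 3.1], [-0.76, 2.03], [0.27, 2.55], [-1.08, 4.22], [0.17, 2.65], [-2.57, 2.57]. Speed limits (rad/s): [2.79, 2.79, 3.14, 3.14, 3.14, 3.14].

## Interface

Orientations are given as [roll, pitch, yaw] about the fixed x, y, z axes, in that order (R = Rz(yaw) Ry(pitch) Rx(roll)).
In Python, from bench import robot, snapshot, close_job, spotter gives the robot as it stands. The module is installed in compiled form; this text tells all that it offers.
- The arm moves only by the tool servo_tool, never from a script. Its argument "commands" is one flat list of numbers, 7 for each row, row after row: the shift along the tool's x, y, z in m, then the turn, a rotation vector about the tool's x, y, z in degrees, then the finger opening in m, from 0 to 0.094. In form: [x, y, z, ax, ay, az, grip, x, y, z, ax, ay, az, grip, ...]. A call has 1 to 10 rows; each row is the pose to reach, as a shift and turn from the pose commanded when the call began, along the tool's axes at that moment; what a row does not reach only later rows make up. A row lasts 1/8 s, in which the tool goes at most 62.5 mm and 10.7 degrees, less where a joint would pass 70% of its speed; a pose out of reach is approached as far as the arm can. A call with a gripper value outside its range is refused whole. The fingers move at their own pace and stop on an object; the grip force is fixed at half the most. Time passes only in rows, so rows that repeat a pose let the fingers close. It gives the time, the measured TCP pose, the force, the opening and the grip force at its end, in the units of the state.
- robot.get_obs(): the state, without advancing time (a new reading comes with each control period).
- snapshot(name): name is "scene" or "top" or "wrist"; returns a dict with "img" (384x512x3 uint8, blue, green, red), "camera_matrix" (3x3 intrinsics, pixels), "extrinsics" (4x4, takes a point from camera to world coordinates); the wrist camera has in their place "hand_eye" (4x4, takes a point from camera to tool coordinates, whose origin is the TCP and whose axes are the flange's). Camera axes: x right, y down, z forward; pixel columns grow to the right and rows downward; lengths in m; the calibration is good to about 2 mm. A picture is of the moment at which its call begins: read the wrist's pose just before it. There is no depth.
- close_job(): hands the job in; it is judged then, once.
Trained networks look in a picture, given as the dict that the camera call returned (one of the last four; its "shot" number tells which), for a name from the list of things; names that differ only in an ending like _2 or _b are one class to them, and where a whole thing is asked for, a point or a joint stands for the part that bears it (a point fixed in the world has none). Each returns a list of dicts, best first, with "conf" (0 to 1); they miss things now and then, are a little off and sometimes report something else, mostly with a low value. They report only what shows in the picture. A call takes as long as a camera call. They do not tell look-alikes from the thing itself.
- spotter.trace(name, picture): "region" (384x512 bool, what is visible of it) and "box" ([left, top, width, height] in pixels, round what is visible of it).
The state is a dict: "time": time; "joint_positions": joint angles; "qvel": joint speeds; "joint_torque": joint torques, N m; "tool_pos": TCP position; "ee_rot": TCP orientation; "wrist_force": force on the tool from outside, world axes, zero at the start; "wrist_torque": the same for the moment, N m; "width": finger opening in m; "finger_force": force on a finger pad.
Only numpy, scipy, OpenCV 4.12 (cv2) and the standard library are available. Lean on these libraries where they do the work, as an engineer would, in place of code of your own. Each camera call takes 0.05 s, during which the arm holds its last target. There are 200 camera calls.

## Task

Put the rinsed blotting cassette (the plate with the grid of holes that leans on the draining stand) away to dry: pull the drying cabinet's drawer right out to its stop, lower the cassette on its long edge into an empty place of the wire rack until it stands on the drawer floor (do not drop it in) and let go of it, then push the drawer fully home. Leave the plain white plate on the stand, and the two cassettes already in the rack standing in their places.

Things in the scene. Friction and masses are not known exactly. Their poses are not given: they have to be found in the camera images.
- drawer (a joint): slide of the drying cabinet's drawer in m: 0 fully home, 0.15 at its stop; it opens along the cabinet's -x, towards the robot. It takes about 2 N to move and stays where it is left. At the start it is home or up to 12 mm ajar.
- cabinet: the white drying cabinet, fixed on the bench, 190 deep (x), 220 wide (y), 146 mm high, a timer on its top at the back left. Origin: the middle of its underside; its front is at x = -0.095 in its own frame, x points to its back, z up.
- drawer_handle (a point): middle of the drawer's steel bar handle: along the cabinet's y, 10 mm thick, 88 mm straight, 117 mm above the bench, 48 mm before the drawer front; axes as the cabinet's. The drawer front's top is 133 mm above the bench; side and back walls stand 46 mm above the drawer floor; inside it is 150 mm long, 184 mm wide.
- slot_1 (a point): place 1 of the drawer's wire rack, counted from the left seen from the robot: a gap along x between two wire hoops (4 mm wire, 48 mm high, 74 mm long), 12.5 mm wide at the foot, 18 mm at the top (in y). The point lies mid-gap on the drawer floor, 24 mm above the bench, and moves with the drawer; z up, x into the cabinet. Places are 44 mm apart.
- slot_2 (a point): place 2 of the drawer's wire rack, counted from the left seen from the robot: a gap along x between two wire hoops (4 mm wire, 48 mm high, 74 mm long), 12.5 mm wide at the foot, 18 mm at the top (in y). The point lies mid-gap on the drawer floor, 24 mm above the bench, and moves with the drawer; z up, x into the cabinet. Places are 44 mm apart.
- slot_3 (a point): place 3 of the drawer's wire rack, counted from the left seen from the robot: a gap along x between two wire hoops (4 mm wire, 48 mm high, 74 mm long), 12.5 mm wide at the foot, 18 mm at the top (in y). The point lies mid-gap on the drawer floor, 24 mm above the bench, and moves with the drawer; z up, x into the cabinet. Places are 44 mm apart.
- slot_4 (a point): place 4 of the drawer's wire rack, counted from the left seen from the robot: a gap along x between two wire hoops (4 mm wire, 48 mm high, 74 mm long), 12.5 mm wide at the foot, 18 mm at the top (in y). The point lies mid-gap on the drawer floor, 24 mm above the bench, and moves with the drawer; z up, x into the cabinet. Places are 44 mm apart.
- cassette: the rinsed blotting cassette on the draining stand. 100 long (x), 10 thick (y), 86 mm high (z), 120 g, both faces grids of square holes. Origin: middle of its lower long edge, 16 mm above the bench; z up along it, +y the side that rests on the stand. It leans back 25 degrees, in the left or right place. The stand's back reaches 38 mm up it; above, both sides are free.
- cassette_center (a point): the middle of the rinsed cassette, 43 mm up from its origin.
- filed_1: a cassette that already stands in the rack (place 2). 100 long (x), 10 thick (y), 86 mm high (z), 120 g, both faces grids of square holes. Origin: the middle of its lower long edge; y is through its thickness.
- filed_2: a cassette that already stands in the rack (place 4), like filed_1.
- filed_1_center (a point): the middle of filed_1.
- filed_2_center (a point): the middle of filed_2.
- dam: a plain white plate without holes, 100 long (x), 10 thick (y), 72 mm high (z), leaning beside the cassette on the stand, 116 mm from it centre to centre; origin and axes as for the cassette. It stays there.
- drain_stand: draining stand in a grey drip tray of 244 (x) by 112 (y) mm, 11 mm high, fixed; its wire back leans 25 degrees towards its +y. Origin: middle of its underside. Its two places are at x = -0.058 and +0.058.
Mind the look-alikes: they are no part of the job. What is shaped like the cassette but red is not meant.

How it is judged:
By the outcome, as a careful person would: the job done as asked, in the order asked, and still so for the second after the job is handed in, with the robot touching nothing.
It also fails if it takes over 59 s, if anything falls off the work surface, if the arm or the gripper's body presses on something with over 40 N, if the wrist force passes 120 N, or if a joint passes its speed limit or range.

## Working session

There is one attempt and no reset: what is moved stays moved. The work goes in short steps, Python scripts to look and compute and a tool call to move; the robot and the scene stay as the last step left them, time stands still between calls to the robot, and variables do not carry over. Pictures are saved under pics/ and viewed, at most 10 in all, crops included, and the job is handed in when it is done.

Besides the shell and the picture viewer there is one more tool, called after "Emit:" as a command line: name --argument value ..., lists and objects as JSON in quotes. servo_tool: Moves the arm, as the interface text tells. Its arguments: {"type":"object","properties":{"commands":{"type":"array","items":{"type":"number"}}},"required":["commands"]}

```bash
mkdir -p pics; python3 - <<'E'
from bench import robot, snapshot, spotter
import cv2, numpy as np, pickle
o=robot.get_obs(); print({k:np.round(v,3) for k,v in o.items()}); print(robot.tips_ahead)
S={n:snapshot(n) for n in("scene","top")}
pickle.dump(S,open("s0.pkl","wb"))
for n,s in S.items():
    print(n,s["camera_matrix"].round(1).tolist(),s["extrinsics"].round(4).tolist())
    for t in("cassette","dam","drawer_handle","drain_stand","cabinet"):
        for d in spotter.trace(t,s)[:4]: print(n,t,round(d["conf"],2),d["box"])
cv2.imwrite("pics/a.png",cv2.resize(np.vstack([S["scene"]["img"],S["top"]["img"]]),None,fx=.78,fy=.78))
cv2.imwrite("pics/scene.png",cv2.resize(S["scene"]["img"],(800,600)))
cv2.imwrite("pics/top.png",cv2.resize(S["top"]["img"],(800,600)))
E
```

```text
{'time': np.float64(0.0), 'joint_positions': array([-1.261,  0.088,  1.372, -0.   ,  1.684, -0.103]), 'qvel': array([ 0.   , -0.001,  0.   , -0.   ,  0.001, -0.   ]), 'joint_torque': array([-1.0000e-03, -3.4019e+01, -3.0242e+01,  7.2000e-02,  3.3000e-02,
       -0.0000e+00]), 'tool_pos': array([ 0.22 , -0.503,  0.215]), 'ee_rot': array([-3.139, -0.   ,  0.413]), 'wrist_force': array([-0.318,  0.555,  0.122]), 'wrist_torque': array([ 0.065, -0.054, -0.055]), 'finger_force': np.float64(0.0), 'width': np.float64(0.094)}
0.011
scene [[401.4, 0.0, 261.4], [0.0, 401.4, 191.3], [0.0, 0.0, 1.0]] [[-0.4885, -0.7605, 0.4278, 0.1583], [-0.8725, 0.4302, -0.2315, 0.3794], [-0.008, -0.4864, -0.8737, 0.95], [0.0, 0.0, 0.0, 1.0]]
scene cassette 0.92 [213.2, 242.7, 32.7, 46.8]
scene cassette 0.73 [295.6, 241.3, 50.0, 46.4]
scene cassette 0.56 [277.3, 117.4, 71.4, 61.9]
scene dam 0.66 [204.1, 204.9, 25.2, 42.2]
scene drawer_handle 0.79 [281.0, 120.0, 66.2, 61.9]
scene drawer_handle 0.71 [237.6, 70.5, 112.3, 107.8]
scene drain_stand 0.68 [192.4, 206.6, 72.8, 99.6]
scene cabinet 0.92 [238.3, 67.2, 111.4, 113.4]
top [[451.4, 0.0, 250.8], [0.0, 451.4, 188.4], [0.0, 0.0, 1.0]] [[-0.0288, -0.9836, 0.1781, 0.3895], [-0.9994, 0.0322, 0.0161, 0.1381], [-0.0216, -0.1776, -0.9839, 1.1655], [0.0, 0.0, 0.0, 1.0]]
top cassette 0.85 [254.9, 253.3, 43.2, 42.2]
top cassette 0.57 [282.3, 159.2, 88.1, 31.5]
top dam 0.68 [188.1, 176.0, 26.1, 42.5]
top dam 0.65 [282.3, 157.3, 91.8, 29.2]
top drawer_handle 0.96 [283.7, 159.3, 88.8, 30.9]
top drain_stand 0.82 [171.7, 172.3, 56.8, 103.1]
top drain_stand 0.32 [282.4, 155.9, 93.0, 30.9]
top cabinet 0.58 [274.3, 79.5, 102.8, 109.7]
```

View pics/scene.png

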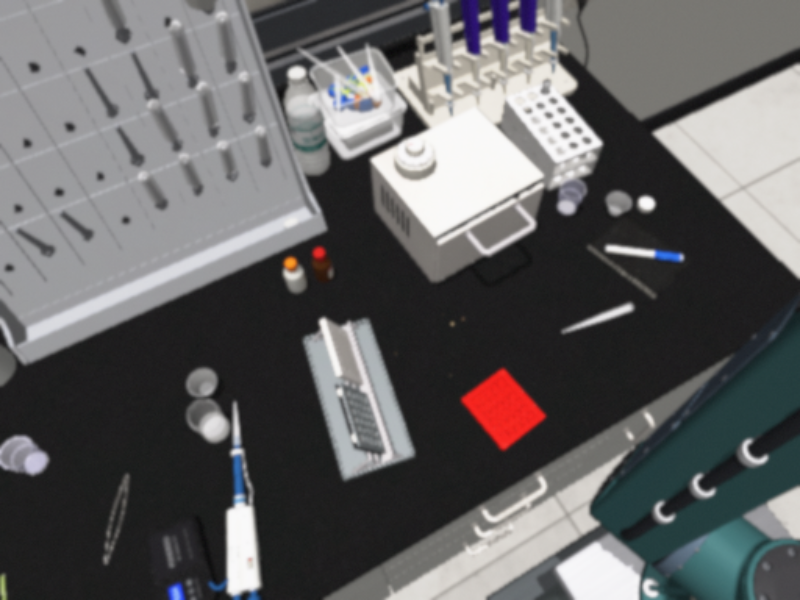

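View pics/top.png

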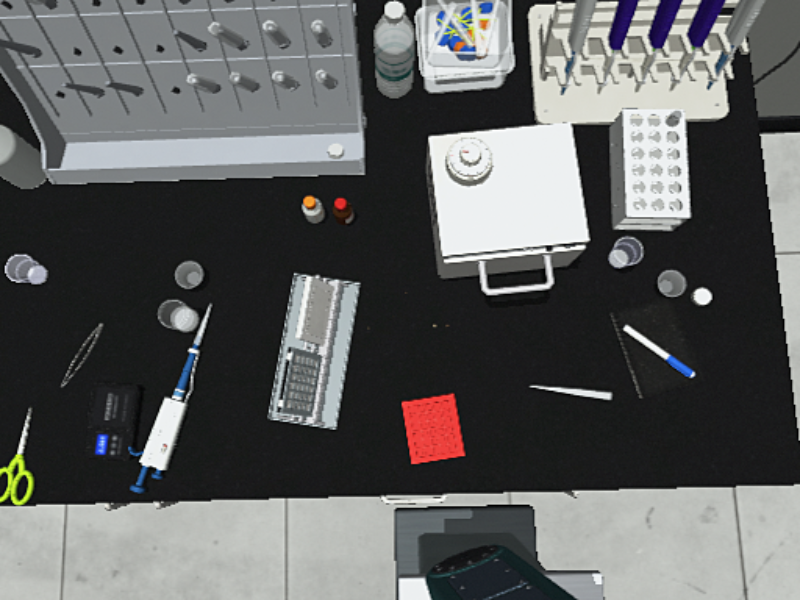

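The top picture shows the grid cassette on the stand at about (300,382) of 800x600, the plain plate at (318,310), and a red look-alike lying flat at (433,428). The one with holes leaning on the stand fits. The cabinet's handle is at (517,285). I'll confirm in an enlarged crop.

```bash
python3 - <<'E'
import pickle,cv2,numpy as np
S=pickle.load(open("s0.pkl","rb"))
t=S["top"]["img"]
a=cv2.resize(t[165:285,165:240],None,fx=5,fy=5,interpolation=cv2.INTER_CUBIC)
b=cv2.resize(t[75:195,270:380],None,fx=3.8,fy=5,interpolation=cv2.INTER_CUBIC)
cv2.imwrite("pics/crop.png",np.hstack([a,b])[:, :800]); print(np.hstack([a,b]).shape)
E
```

```text
(600, 793, 3)
```

View pics/crop.png

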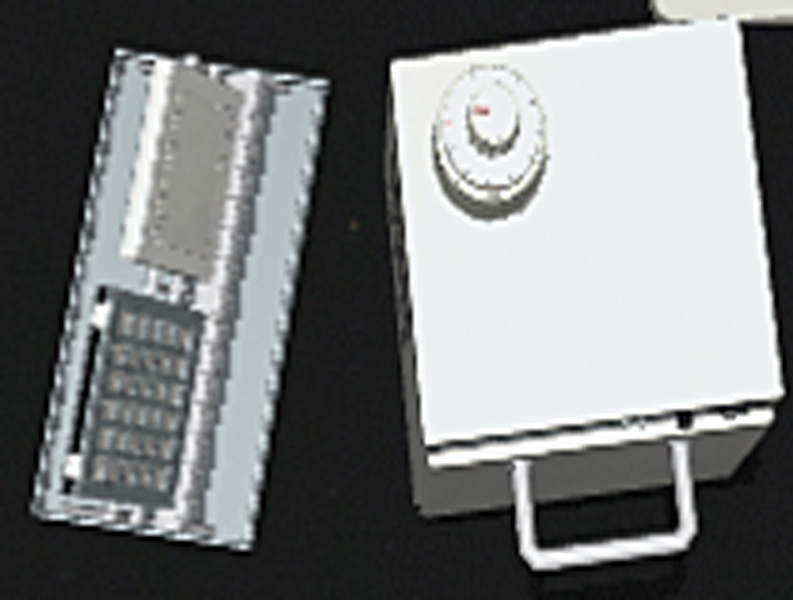

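Confirmed: the grid cassette is the front plate on the stand, leaning towards +y, with the plain dam behind it. Next I compute poses.

```bash
cat > h.py <<'E'
import numpy as np,cv2,pickle
from scipy.spatial.transform import Rotation as R
def ray(s,uv,z,T=None):
    T=s["extrinsics"] if T is None else T
    K=s["camera_matrix"]; uv=np.atleast_2d(uv)
    d=np.c_[uv,np.ones(len(uv))]@np.linalg.inv(K).T@T[:3,:3].T
    o=T[:3,3]; return o+d*((z-o[2])/d[:,2])[:,None]
def proj(s,P,T=None):
    T=s["extrinsics"] if T is None else T
    c=(np.atleast_2d(P)-T[:3,3])@T[:3,:3]; p=c@s["camera_matrix"].T; return p[:,:2]/p[:,2:]
def rigid(m,w):  # 2D fit w = c + Rz m
    m,w=np.array(m),np.array(w)[:,:2]; mc,wc=m.mean(0),w.mean(0); a,b=m-mc,w-wc
    th=np.arctan2((a[:,0]*b[:,1]-a[:,1]*b[:,0]).sum(),(a*b).sum()); c,s=np.cos(th),np.sin(th)
    M=np.array([[c,-s],[s,c]]); t=wc-M@mc; return t,th,np.abs(w-t-m@M.T).max()
def delta(p1,rpy1,p0,rpy0):
    A=R.from_euler("xyz",rpy0); return A.inv().apply(np.subtract(p1,p0)),(A.inv()*R.from_euler("xyz",rpy1)).as_rotvec(degrees=True)
E
python3 - <<'E'
from h import *
S=pickle.load(open("s0.pkl","rb")); s=S["top"]
L=lambda p:np.array(p)/5+[165,165]-.4
Q=lambda p:np.c_[270+(np.array(p)[:,0]-375)/3.8-.4,75+np.array(p)[:,1]/5-.4]
w=ray(s,L([(118,50),(328,78),(250,550),(32,517)]),.011)
st,th,e=rigid([(.122,.056),(.122,-.056),(-.122,-.056),(-.122,.056)],w); print("stand",st,np.degrees(th),e)
w=ray(s,Q([(392,60),(740,22),(782,398),(428,445)]),.146)
ct,ch,e=rigid([(.095,.11),(.095,-.11),(-.095,-.11),(-.095,.11)],w);print("cab",ct,np.degrees(ch),e,w)
h=ray(s,Q([(531,562),(692,545)]),.117);print("handle",h,h.mean(0))
c,si=np.cos(ch),np.sin(ch);M=np.array([[c,-si],[si,c]]);print("handle cab frame",(h[:,:2]-ct)@M)
# cassette front face: candidates of foot y offset in stand
f=L([(108,290),(203,313),(165,505),(75,490)])
c,si=np.cos(th),np.sin(th);M=np.array([[c,-si],[si,c]])
a=np.radians(25)
for n,z in(("top",.016+.086*np.cos(a)-.005*np.sin(a)),("bot",.016-.005*np.sin(a))):
    print(n,((ray(s,f,z)[:,:2]-st)@M).round(4).tolist())
E
```

```text
stand [0.5111677  0.28744246] -10.362875397947885 0.0009957861914642596
cab [ 0.73122705 -0.02394632] 3.6822880529249495 0.0026706389093060084 [[ 0.81950352  0.09216688  0.146     ]
 [ 0.83042491 -0.12679532  0.146     ]
 [ 0.64499049 -0.1385846   0.146     ]
 [ 0.6299893   0.07742777  0.146     ]]
handle [[ 0.578143    0.01433124  0.117     ]
 [ 0.58301404 -0.08550725  0.117     ]] [ 0.58057852 -0.03558801  0.117     ]
handle cab frame [[-0.15030968  0.04803018]
 [-0.15186071 -0.05191504]]
top [[-0.0097, 0.0239], [-0.0138, -0.023], [-0.1055, -0.0206], [-0.1051, 0.0226]]
bot [[-0.0037, 0.0379], [-0.008, -0.0124], [-0.1064, -0.0099], [-0.106, 0.0365]]
```

```bash
cat >> h.py <<'E'
def go(p,rpy_deg):
    from bench import robot
    o=robot.get_obs(); d,r=delta(p,np.radians(rpy_deg),o["tool_pos"],o["ee_rot"]); print("shift",d.round(4),"turn",r.round(2),"dist",np.linalg.norm(d).round(3))
E
python3 -c "
from h import *
go([.545,-.036,.25],[180,0,93.7])"
```

```text
shift [ 0.4848 -0.2984 -0.0335] turn [ 1.000e-02  0.000e+00 -7.005e+01] dist 0.57
```

Emit:
servo_tool --commands '[0.485,-0.298,-0.034,0,0,-70,0.045,0.485,-0.298,-0.034,0,0,-70,0.045,0.485,-0.298,-0.034,0,0,-70,0.045,0.485,-0.298,-0.034,0,0,-70,0.045,0.485,-0.298,-0.034,0,0,-70,0.045,0.485,-0.298,-0.034,0,0,-70,0.045,0.485,-0.298,-0.034,0,0,-70,0.045,0.485,-0.298,-0.034,0,0,-70,0.045,0.485,-0.298,-0.034,0,0,-70,0.045,0.485,-0.298,-0.034,0,0,-70,0.045]'

```text
time: 1.85
tool_pos: [0.5467, -0.0329, 0.2502]
ee_rot: [3.142, -0.001, 1.64]
wrist_force: [-0.0, -1.7, 0.2]
width: 0.0448
finger_force: 0.0
```

```bash
cat >> h.py <<'E'
def wrist():
    from bench import robot,snapshot
    o=robot.get_obs(); s=snapshot("wrist"); T=np.eye(4); T[:3,:3]=R.from_euler("xyz",o["ee_rot"]).as_matrix(); T[:3,3]=o["tool_pos"]
    s["extrinsics"]=T@s["hand_eye"]; return o,s
E
python3 - <<'E'
from h import *
from bench import spotter
o,s=wrist(); print(o["time"],o["tool_pos"],o["ee_rot"],s["hand_eye"].round(3).tolist(),s["camera_matrix"][0])
for d in spotter.trace("drawer_handle",s): print(d["conf"],d["box"])
pickle.dump(s,open("w1.pkl","wb")); cv2.imwrite("pics/w1.png",s["img"])
print(proj(s,[[.580,.0,.117],[.580,-.08,.117],[.58,-.036,.117]]))
E
```

```text
1.85 [ 0.54670142 -0.03294879  0.25023671] [ 3.14153954e+00 -6.60323213e-04  1.64017592e+00] [[0.0, -0.961, -0.277, 0.081], [1.0, 0.0, -0.0, -0.001], [0.0, -0.277, 0.961, -0.168], [0.0, 0.0, 0.0, 1.0]] [281.05037435   0.         253.53049078]
0.88 [280.7, 82.0, 68.6, 182.8]
[[287.66989903 152.95138498]
 [280.55209728 221.31709912]
 [284.34310066 184.90492266]]
```

View pics/w1.png

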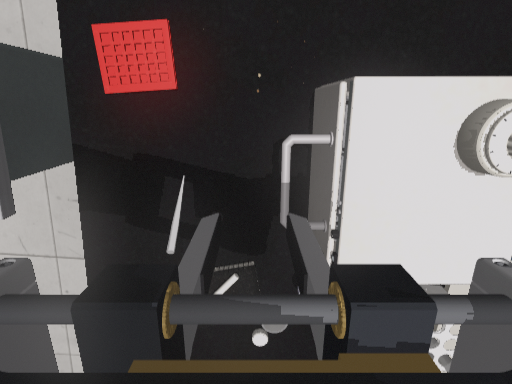

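The wrist picture shows the handle bar from (287,140) to (283,226), matching the projection of x ≈ 0.580, y ≈ -0.035. Now down onto it.

```bash
python3 -c "
from h import *
go([.58,-.035,.109],[180,0,93.7])"
```

```text
shift [-0.0015  0.0345  0.1412] turn [-0.04  0.03  0.06] dist 0.145
```

Emit:
servo_tool --commands '[-0.002,0.034,0.03,0,0,0,0.045,-0.002,0.034,0.06,0,0,0,0.045,-0.002,0.034,0.1,0,0,0,0.045,-0.002,0.034,0.141,0,0,0,0.045,-0.002,0.034,0.141,0,0,0,0.045,-0.002,0.034,0.141,0,0,0,0.005,-0.002,0.034,0.141,0,0,0,0.005,-0.002,0.034,0.141,0,0,0,0.005,-0.002,0.034,0.141,0,0,0,0.005]'

```text
time: 3.08
tool_pos: [0.5805, -0.0362, 0.1108]
ee_rot: [3.138, 0.001, 1.635]
wrist_force: [0.8, -1.0, 3.3]
width: 0.009
finger_force: 30.0
```

Emit:
servo_tool --commands '[0,-0.02,0,0,0,0,0.005,0,-0.045,0,0,0,0,0.005,0,-0.07,0,0,0,0,0.005,0,-0.095,0,0,0,0,0.005,0,-0.115,0,0,0,0,0.005,0,-0.125,0,0,0,0,0.005,0,-0.13,0,0,0,0,0.005,0,-0.133,0,0,0,0,0.005,0,-0.135,0,0,0,0,0.005,0,-0.135,0,0,0,0,0.005]'

```text
time: 4.32
tool_pos: [0.446, -0.0459, 0.1108]
ee_rot: [3.139, 0.003, 1.634]
wrist_force: [1.0, -5.6, 5.1]
width: 0.0093
finger_force: 30.0
```

Emit:
servo_tool --commands '[0,-0.004,0,0,0,0,0.005,0,-0.007,0,0,0,0,0.005,0,-0.01,0,0,0,0,0.005,0,-0.013,0,0,0,0,0.005,0,-0.015,0,0,0,0,0.005,0,-0.015,0,0,0,0,0.005]'

```text
time: 5.08
tool_pos: [0.4377, -0.0465, 0.1109]
ee_rot: [3.123, 0.003, 1.634]
wrist_force: [19.7, -4.4, -6.1]
width: 0.0088
finger_force: 30.0
```

It is at the stop: 143 mm of travel, then 20 N. I relax, release, rise, and back away for a look.

Emit:
servo_tool --commands '[0,0.006,0,0,0,0,0.005,0,0.006,0,0,0,0,0.04,0,0.006,0,0,0,0,0.04,0,0.006,-0.04,0,0,0,0.04,0,0.006,-0.1,0,0,0,0.04,0,-0.02,-0.16,0,0,0,0.04,0,-0.03,-0.19,0,0,0,0.05,0,-0.03,-0.19,0,0,0,0.05]'

```text
time: 6.08
tool_pos: [0.4002, -0.0473, 0.3021]
ee_rot: [3.136, 0.001, 1.635]
wrist_force: [-0.5, 0.6, 0.1]
width: 0.0496
finger_force: 0.0
```

```bash
python3 - <<'E'
from h import *
from bench import spotter,snapshot
o,s=wrist(); t=snapshot("top"); c=snapshot("scene"); print(o["time"],o["tool_pos"],o["ee_rot"])
pickle.dump((s,t,c),open("w2.pkl","wb"))
for n in("filed_1","drawer_handle"):
  for q,k in((s,"w"),(t,"t"),(c,"s")):
    for d in spotter.trace(n,q)[:4]: print(n,k,round(d["conf"],2),d["box"])
a=s["img"][0:300,200:]; a=cv2.resize(a,(416,400)); b=cv2.resize(t["img"][75:255,250:400],None,fx=2.5,fy=2.222,interpolation=cv2.INTER_CUBIC)
cv2.imwrite("pics/w2.png",np.hstack([a,b]))
E
```

```text
6.075 [ 0.40016188 -0.04734545  0.30212259] [3.13612196e+00 1.05328631e-03 1.63480070e+00]
filed_1 w 0.71 [336.0, 137.8, 90.0, 18.9]
filed_1 w 0.6 [329.9, 197.1, 82.5, 22.8]
filed_1 t 0.9 [348.1, 166.1, 14.3, 40.2]
filed_1 t 0.62 [311.8, 165.7, 14.6, 50.5]
filed_1 s 0.73 [303.7, 147.7, 30.2, 42.4]
filed_1 s 0.73 [328.7, 133.5, 33.5, 36.9]
filed_1 s 0.46 [215.9, 246.7, 27.8, 42.4]
drawer_handle w 0.56 [276.1, 81.3, 160.0, 162.1]
drawer_handle w 0.36 [276.1, 78.2, 235.9, 180.5]
drawer_handle t 0.75 [287.8, 161.2, 79.9, 90.2]
drawer_handle t 0.44 [312.4, 169.5, 14.5, 44.1]
drawer_handle s 0.62 [280.7, 133.8, 102.9, 85.4]
```

View pics/w2.png

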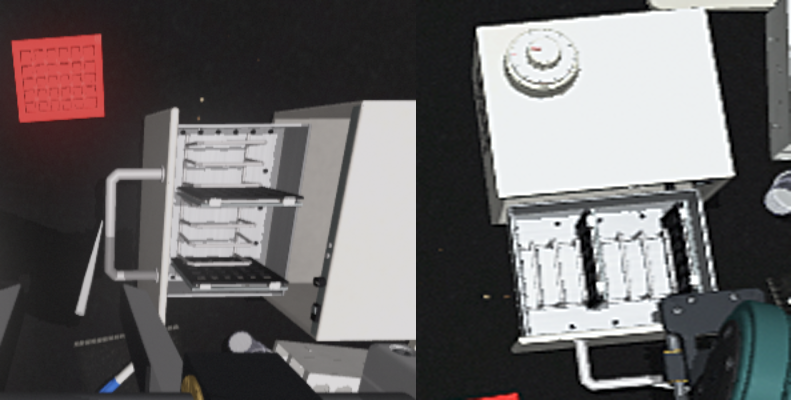

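Drawer is open; places 2 and 4 are filled, 1 and 3 empty, and place 1 (left) is the easiest. One zoomed crop with the predicted geometry overlaid will fix the slot's position.

```bash
python3 - <<'E'
from h import *
s,t,c=pickle.load(open("w2.pkl","rb"))
ct=np.array([.7312,-.0242]);ch=np.radians(3.7);M=np.array([[np.cos(ch),-np.sin(ch)],[np.sin(ch),np.cos(ch)]])
def W(x,y,z): return [*(ct+M@[x,y]),z]
f=5.5;u0,v0=320,85
im=cv2.resize(s["img"][v0:v0+109,u0:u0+145],None,fx=f,fy=f,interpolation=cv2.INTER_CUBIC)
im=im[:600,:800]
xs=-.155
for k,y in enumerate((.066,.022,-.022,-.066)):
    for dx,dy,z in ((.037,.011,.072),(-.037,.011,.072),(.037,-.011,.072),(-.037,-.011,.072)) if k in(0,2) else ((.05,.005,.11),(-.05,.005,.11),(.05,-.005,.11),(-.05,-.005,.11)):
        p=proj(s,[W(xs+dx,y+dy,z)])[0]; q=(p-[u0,v0]+.5)*f-.5
        cv2.circle(im,tuple(int(v) for v in q),3,(0,0,255) if k in(0,2) else (0,200,0),-1)
for i in range(0,145,20): cv2.putText(im,str(u0+i),(int(i*f),10),0,.4,(255,0,0))
for i in range(0,109,20): cv2.putText(im,str(v0+i),(0,int(i*f)+10),0,.4,(255,0,0))
cv2.imwrite("pics/z.png",im);print(im.shape)
E
```

```text
(600, 798, 3)
```

View pics/z.png

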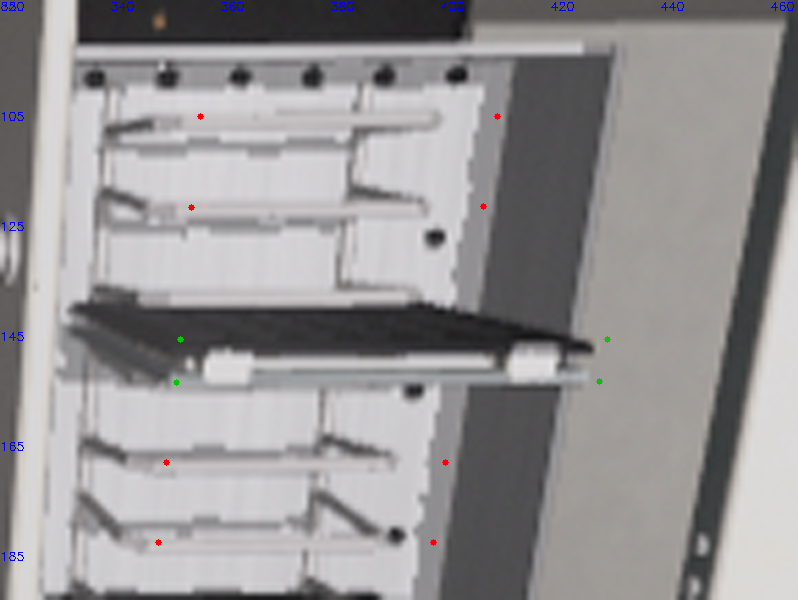

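```bash
python3 - <<'E'
from h import *
s,t,c=pickle.load(open("w2.pkl","rb"))
ct=np.array([.7312,-.0242]);ch=np.radians(3.7);M=np.array([[np.cos(ch),-np.sin(ch)],[np.sin(ch),np.cos(ch)]])
def cab(px,z): return ((ray(s,np.array(px)/5.5+[320,85]-.5+.5/5.5,z)[:,:2]-ct)@M).round(4).tolist()
print("floor back edge",cab([(480,110),(462,220)],.024))
print("hoop1 ends",cab([(150,122),(438,118),(148,212),(427,210)],.072))
print("hoop3 ends",cab([(125,462),(395,462),(130,545),(385,543)],.072))
print("filed top",cab([(593,348),(590,378),(185,365)],.110))
print("front top inner edge",cab([(78,40),(42,595)],.133))
print("cab front top",cab([(783,20),(680,598)],.146))
print(M@[-.163,.066]+ct)
import bench; o=bench.robot.get_obs(); print(o["joint_positions"])
# cassette grasp pose
th=np.radians(-10.36);c,si=np.cos(th),np.sin(th);Ms=np.array([[c,-si],[si,c]]);a=np.radians(25)
def cas(l,y0=-.0075): return np.r_[np.array([.5112,.2874])+Ms@[-.058,y0+l*np.sin(a)],.016+l*np.cos(a)]
# tool: z=-cassz, y=+cass y => x = y×z
cy=np.r_[Ms@[0,np.cos(a)],-np.sin(a)];cz=np.r_[Ms@[0,np.sin(a)],np.cos(a)]
A=np.c_[np.cross(cy,-cz),cy,-cz]; rpy=R.from_matrix(A).as_euler("xyz",degrees=True);print("rpy",rpy)
for l in(.062,.14,.17): print(l,cas(l)); go(cas(l),rpy)
E
```

```text
floor back edge [[-0.097, 0.0784], [-0.0976, 0.0484]]
hoop1 ends [[-0.2044, 0.0757], [-0.1327, 0.0766], [-0.2028, 0.0538], [-0.1323, 0.0542]]
hoop3 ends [[-0.203, -0.0108], [-0.1315, -0.0109], [-0.1997, -0.0336], [-0.1311, -0.0332]]
filed top [[-0.108, 0.025], [-0.1075, 0.0179], [-0.2034, 0.0211]]
front top inner edge [[-0.2407, 0.0927], [-0.2394, -0.0282]]
cab front top [[-0.1039, 0.0959], [-0.1018, -0.025]]
[0.56428062 0.03114366]
[-2.59260934e-01 -2.43434593e-01  1.51794148e+00  1.49999958e-05
  1.86938768e+00 -3.23181949e-01]
rpy [-155.      0.    169.64]
0.062 [0.45750885 0.31622771 0.07219108]
shift [0.359  0.0815 0.2262] turn [ 21.13 -16.68 -74.66] dist 0.432
0.14 [0.46343688 0.34865453 0.14288309]
shift [0.3911 0.0893 0.1556] turn [ 21.13 -16.68 -74.66] dist 0.43
0.17 [0.4657169  0.36112638 0.17007232]
shift [0.4034 0.0923 0.1284] turn [ 21.13 -16.68 -74.66] dist 0.433
```

Emit:
servo_tool --commands '[0.1,0.02,0.0,21.1,-16.7,-74.7,0.05,0.15,0.04,0.0,21.1,-16.7,-74.7,0.05,0.2,0.06,0.0,21.1,-16.7,-74.7,0.05,0.26,0.08,0.0,21.1,-16.7,-74.7,0.05,0.32,0.09,0.02,21.1,-16.7,-74.7,0.05,0.36,0.09,0.06,21.1,-16.7,-74.7,0.05,0.403,0.092,0.12,21.1,-16.7,-74.7,0.05,0.403,0.092,0.128,21.1,-16.7,-74.7,0.05,0.403,0.092,0.128,21.1,-16.7,-74.7,0.05]'

```text
time: 7.65
tool_pos: [0.4641, 0.3609, 0.1669]
ee_rot: [-2.698, -0.003, 2.963]
wrist_force: [0.2, -0.8, 0.6]
width: 0.05
finger_force: 0.0
```

```bash
cat >> h.py <<'E'
def casm(l,x=0,y=0,off=(-.058,-.0075)):
    th=np.radians(-10.36);c,si=np.cos(th),np.sin(th);Ms=np.array([[c,-si],[si,c]]);a=np.radians(25)
    return np.r_[np.array([.5112,.2874])+Ms@[off[0]+x,off[1]+l*np.sin(a)+y*np.cos(a)],.016+l*np.cos(a)-y*np.sin(a)]
E
python3 - <<'E'
from h import *
from bench import spotter
o,s=wrist(); print(o["time"],o["tool_pos"],np.degrees(o["ee_rot"]),o["joint_positions"]); pickle.dump(s,open("w3.pkl","wb"))
im=cv2.resize(s["img"],(800,600),interpolation=cv2.INTER_CUBIC)
for l in(0,.086):
  for x in(-.05,.05):
    for y in(-.005,.005):
      q=(proj(s,[casm(l,x,y)])[0]+.5)*1.5625-.5; print(l,x,y,q.round(0)); cv2.circle(im,tuple(int(round(v)) for v in q),2,(0,0,255) if y<0 else (0,200,0),-1)
for d in spotter.trace("cassette",s)[:3]: print(d["conf"],np.array(d["box"])*1.5625)
cv2.imwrite("pics/w3.png",im)
go(casm(.062),[-155,0,169.64])
E
```

```text
7.65 [0.46407593 0.36089176 0.16686702] [-1.54607098e+02 -1.62709948e-01  1.69787933e+02] [ 0.71824471  0.45671161  1.07658804 -0.29011452  1.95001987 -0.73626741]
0 -0.05 -0.005 [390. 210.]
0 -0.05 0.005 [404. 210.]
0 0.05 -0.005 [390. 334.]
0 0.05 0.005 [403. 334.]
0.086 -0.05 -0.005 [387. 225.]
0.086 -0.05 0.005 [405. 225.]
0.086 0.05 -0.005 [388. 384.]
0.086 0.05 0.005 [403. 385.]
0.91 [165.78125 142.1875   98.28125 125.46875]
0.64 [382.5     212.1875   15.78125 165.46875]
0.35 [  0.      301.40625 290.46875 281.875  ]
shift [0.0011 0.0017 0.1095] turn [-0.01  0.16 -0.14] dist 0.109
```

View pics/w3.png

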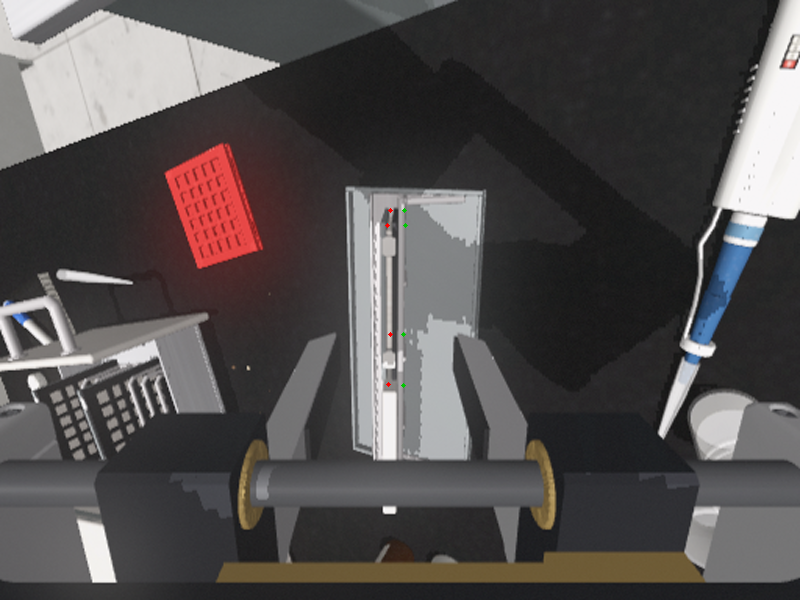

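The wrist picture shows the cassette's top edge at u 382–398, v 215–380 (800x600), about 3 mm to the −y side of my model. I correct for this and go in along its plane.

Emit:
servo_tool --commands '[0.002,-0.001,0.03,0,0,0,0.05,0.002,-0.001,0.06,0,0,0,0.05,0.002,-0.001,0.09,0,0,0,0.05,0.002,-0.001,0.109,0,0,0,0.05,0.002,-0.001,0.109,0,0,0,0.05,0.002,-0.001,0.109,0,0,0,0.004,0.002,-0.001,0.109,0,0,0,0.004,0.002,-0.001,0.109,0,0,0,0.004,0.002,-0.001,0.109,0,0,0,0.004]'

```text
time: 8.88
tool_pos: [0.4559, 0.3147, 0.0734]
ee_rot: [-2.705, 0.003, 2.962]
wrist_force: [-0.9, -0.3, 1.5]
width: 0.0138
finger_force: 0.5
```

Emit:
servo_tool --commands '[0,0,0,0,0,0,0.004,0,0,0,0,0,0,0.004,0,0,0,0,0,0,0.004]'

```text
time: 9.25
tool_pos: [0.4555, 0.3127, 0.0738]
ee_rot: [-2.701, 0.003, 2.96]
wrist_force: [-1.4, -5.9, 4.6]
width: 0.0096
finger_force: 30.0
```

Emit:
servo_tool --commands '[0,-0.002,-0.01,0,0,0,0.004,0,-0.002,-0.03,0,0,0,0.004,0,-0.002,-0.06,0,0,0,0.004,0,-0.002,-0.1,0,0,0,0.004,0,-0.002,-0.15,0,0,0,0.004,0,-0.002,-0.18,0,0,0,0.004,0,-0.002,-0.18,0,0,0,0.004]'

```text
time: 10.12
tool_pos: [0.4695, 0.3899, 0.2396]
ee_rot: [-2.712, 0.007, 2.963]
wrist_force: [-0.7, 0.6, -2.9]
width: 0.01
finger_force: 30.0
```

```bash
python3 - <<'E'
from h import *
from bench import snapshot,spotter
o,s=wrist(); c=snapshot("scene"); print(o["time"],o["tool_pos"],np.degrees(o["ee_rot"]),o["joint_positions"].round(2),o["width"],o["wrist_force"]); pickle.dump(s,open("w4.pkl","wb"))
for d in spotter.trace("cassette",s)[:3]: print(d["conf"],d["box"])
a=cv2.resize(s["img"],(400,300));b=cv2.resize(c["img"],(400,300))
z=cv2.resize(s["img"][60:300,180:340],(400,600),interpolation=cv2.INTER_CUBIC)
cv2.imwrite("pics/w4.png",np.hstack([np.vstack([a,b]),z]))
ct=np.array([.7312,-.0242]);ch=np.radians(3.7);M=np.array([[np.cos(ch),-np.sin(ch)],[np.sin(ch),np.cos(ch)]])
p=ct+M@[-.168,.0655];print(p)
go([*p,.27],[180,0,183.7])
E
```

```text
10.125 [0.46947908 0.38993194 0.23958796] [-155.38363628    0.37776451  169.77575079] [ 0.74  0.49  0.88 -0.3   2.09 -0.76] 0.009962841911378627 [-0.6643218  0.5902495 -2.8519739]
0.91 [129.1, 94.9, 53.8, 67.6]
0.68 [243.7, 143.4, 21.2, 153.9]
[0.55932331 0.03032205]
shift [-0.1535 -0.3182  0.1107] turn [-24.98  -3.02 -13.79] dist 0.37
```

View pics/w4.png

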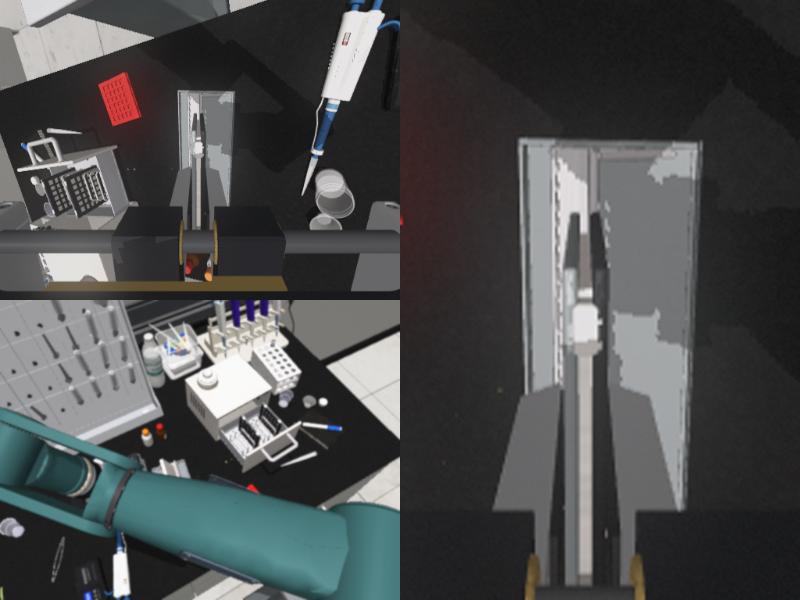

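The cassette is held between the pads, clip at about (254,190) in the wrist picture. I'm carrying it above place 1.

Emit:
servo_tool --commands '[-0.02,-0.06,0.0,-25,-3,-13.8,0.004,-0.05,-0.11,0.02,-25,-3,-13.8,0.004,-0.08,-0.16,0.04,-25,-3,-13.8,0.004,-0.1,-0.21,0.06,-25,-3,-13.8,0.004,-0.13,-0.26,0.08,-25,-3,-13.8,0.004,-0.145,-0.3,0.1,-25,-3,-13.8,0.004,-0.153,-0.318,0.111,-25,-3,-13.8,0.004,-0.153,-0.318,0.111,-25,-3,-13.8,0.004,-0.153,-0.318,0.111,-25,-3,-13.8,0.004]'

```text
time: 11.4
tool_pos: [0.5583, 0.0313, 0.2702]
ee_rot: [3.139, -0.0, -3.077]
wrist_force: [0.9, -0.7, -0.7]
width: 0.0102
finger_force: 30.0
```

```bash
python3 - <<'E'
from h import *
from bench import snapshot
s=pickle.load(open("w4.pkl","rb"))
H=np.linalg.inv(s["hand_eye"])
for P in([.036,0,-.022],[.05,0,-.022],[.05,0,.064]):
    q=s["camera_matrix"]@(H@[*P,1])[:3]; print("pred",P,q[:2]/q[2])
o,s=wrist(); t=snapshot("top"); pickle.dump((o,s,t),open("w5.pkl","wb")); print(o["time"],o["tool_pos"],np.degrees(o["ee_rot"]))
go([.5593,.0303,.089],[180,0,183.7])
ct=np.array([.7312,-.0242]);ch=np.radians(3.7);M=np.array([[np.cos(ch),-np.sin(ch)],[np.sin(ch),np.cos(ch)]])
# line of place 1 & hoops in wrist view
u0,v0,f=180,60,3.4
im=cv2.resize(s["img"][v0:v0+176,u0:u0+220],None,fx=f,fy=f,interpolation=cv2.INTER_CUBIC)
for y in(.0655,.0765,.0545,-.011,-.033):
  for x in(-.205,-.131):
    q=(proj(s,[[*(ct+M@[x,y]),.072]])[0]-[u0,v0]+.5)*f-.5; cv2.circle(im,tuple(int(round(v)) for v in q),3,(0,0,255),-1)
cv2.imwrite("pics/w5.png",im); print(im.shape)
E
```

```text
pred [0.036, 0, -0.022] [253.5682717  192.38747102]
pred [0.05, 0, -0.022] [253.57982465 167.26074383]
pred [0.05, 0, 0.064] [253.52241751 144.75504826]
11.4 [0.55832178 0.03134531 0.27024252] [ 1.79860103e+02 -3.91996379e-03 -1.76297313e+02]
shift [-0.0003 -0.002   0.182 ] turn [0.11 0.07 0.08] dist 0.182
(598, 748, 3)
```

View pics/w5.png

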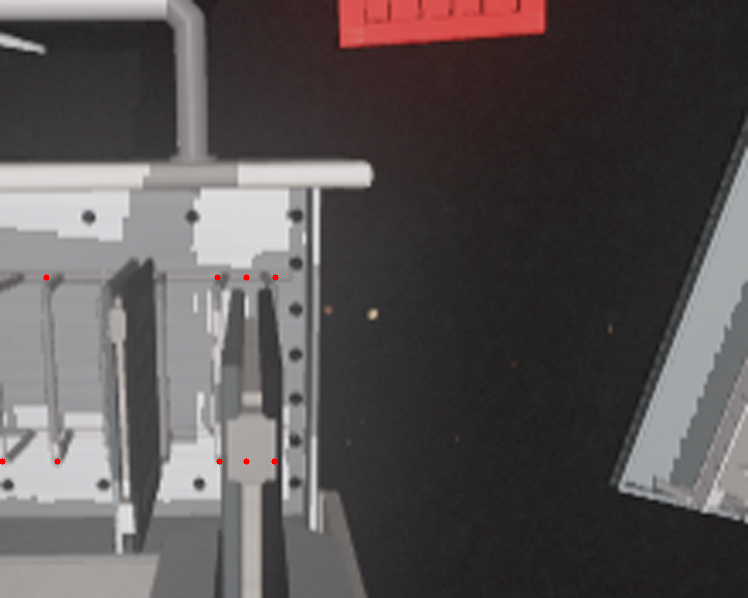

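The held cassette's plane (u≈250) lies about 2 mm from the slot line (u≈246). I correct, then lower.

Emit:
servo_tool --commands '[0,-0.002,0.03,0,0,0,0.004,0,-0.002,0.06,0,0,0,0.004,0,-0.002,0.09,0,0,0,0.004,0,-0.002,0.11,0,0,0,0.004,0,-0.002,0.122,0,0,0,0.004,0,-0.002,0.134,0,0,0,0.004,0,-0.002,0.146,0,0,0,0.004,0,-0.002,0.158,0,0,0,0.004,0,-0.002,0.166,0,0,0,0.004,0,-0.002,0.17,0,0,0,0.004]'

```text
time: 12.75
tool_pos: [0.5593, 0.0288, 0.1007]
ee_rot: [3.14, 0.001, -3.077]
wrist_force: [1.1, 0.5, -0.2]
width: 0.0096
finger_force: 30.0
```

Emit:
servo_tool --commands '[0,0.001,0.004,0,0,0,0.004,0,0.001,0.007,0,0,0,0.004,0,0.001,0.009,0,0,0,0.004,0,0.001,0.011,0,0,0,0.004,0,0.001,0.011,0,0,0,0.004]'

```text
time: 13.38
tool_pos: [0.5594, 0.0299, 0.0902]
ee_rot: [3.14, 0.002, -3.077]
wrist_force: [0.0, 0.3, -1.7]
width: 0.0098
finger_force: 30.0
```

Emit:
servo_tool --commands '[0,0,0.0015,0,0,0,0.004,0,0,0.003,0,0,0,0.004,0,0,0.004,0,0,0,0.004,0,0,0.004,0,0,0,0.004]'

```text
time: 13.88
tool_pos: [0.5601, 0.0299, 0.0879]
ee_rot: [3.14, 0.004, -3.077]
wrist_force: [-1.1, 0.1, 5.6]
width: 0.01
finger_force: 30.0
```

Contact with 6 N upwards: it stands on the floor. Release and rise.

Emit:
servo_tool --commands '[0,0,-0.001,0,0,0,0.028,0,0,-0.001,0,0,0,0.028,0,0,-0.001,0,0,0,0.028,0,0,-0.02,0,0,0,0.028,0,0,-0.05,0,0,0,0.028,0,0,-0.1,0,0,0,0.028,0,0,-0.15,0,0,0,0.028,0,0,-0.18,0,0,0,0.04,0,0,-0.18,0,0,0,0.04]'

```text
time: 15.0
tool_pos: [0.5605, 0.0296, 0.271]
ee_rot: [3.141, 0.01, -3.077]
wrist_force: [-0.3, 0.1, -0.2]
width: 0.0395
finger_force: 0.0
```

```bash
python3 - <<'E'
from h import *
from bench import spotter,snapshot
o,s=wrist(); print(o["time"],o["tool_pos"],np.degrees(o["ee_rot"]))
for d in spotter.trace("cassette",s)[:4]: print(d["conf"],d["box"])
cv2.imwrite("pics/w6.png",s["img"][60:300,120:400])
go([.437,-.046,.27],[180,0,93.7])
E
```

```text
15.0 [0.56054249 0.02956807 0.27104466] [ 179.97083854    0.60016097 -176.31980394]
0.62 [251.5, 127.2, 11.1, 85.3]
0.57 [279.4, 0.4, 67.2, 70.2]
shift [ 0.1265 -0.0676 -0.0044] turn [ 0.14  0.   89.98] dist 0.143
```

View pics/w6.png

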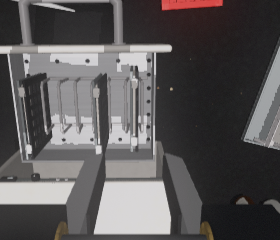

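The cassette stands upright in place 1, with the others undisturbed. Now back to the handle.

Emit:
servo_tool --commands '[0.05,-0.03,-0.004,0,0,90,0.04,0.1,-0.06,-0.004,0,0,90,0.04,0.126,-0.068,-0.004,0,0,90,0.04,0.126,-0.068,-0.004,0,0,90,0.04,0.126,-0.068,-0.004,0,0,90,0.04,0.126,-0.068,-0.004,0,0,90,0.04,0.126,-0.068,-0.004,0,0,90,0.04,0.126,-0.068,-0.004,0,0,90,0.04,0.126,-0.068,-0.004,0,0,90,0.04,0.126,-0.068,-0.004,0,0,90,0.04]'

```text
time: 16.35
tool_pos: [0.4369, -0.0462, 0.2677]
ee_rot: [-3.139, -0.003, 1.636]
wrist_force: [-0.0, -0.4, -0.0]
width: 0.0403
finger_force: 0.0
```

```bash
python3 - <<'E'
from h import *
o,s=wrist(); print(o["time"],o["tool_pos"],np.degrees(o["ee_rot"]))
g=s["img"].mean(2)
# handle bar check: brightness across predicted bar
for y in(-.04,-.03): 
    q=proj(s,[[.4377,y,.117]])[0]; r=int(round(q[1])); print(q.round(1),g[r,int(q[0])-20:int(q[0])+21].astype(int).tolist())
go([.4377,-.0465,.111],[180,0,93.7])
E
```

```text
16.35 [ 0.43686723 -0.04615168  0.26771091] [-1.79875995e+02 -1.55148004e-01  9.37298748e+01]
[256.1 171.6] [35, 38, 42, 42, 41, 43, 42, 44, 44, 40, 41, 42, 43, 44, 44, 67, 159, 180, 194, 205, 195, 185, 173, 145, 55, 46, 48, 50, 48, 47, 49, 49, 47, 49, 49, 48, 50, 50, 49, 50, 52]
[256.6 163.1] [42, 39, 39, 40, 40, 45, 42, 41, 42, 42, 43, 44, 43, 43, 45, 75, 160, 181, 195, 206, 194, 184, 172, 144, 55, 48, 49, 48, 49, 50, 49, 50, 50, 50, 51, 51, 53, 53, 52, 51, 52]
shift [-0.0007  0.0009  0.1571] turn [-0.08 -0.14  0.05] dist 0.157
```

Handle is where expected.

Emit:
servo_tool --commands '[0,0.001,0.05,0,0,0,0.04,0,0.001,0.1,0,0,0,0.04,0,0.001,0.14,0,0,0,0.04,0,0.001,0.157,0,0,0,0.04,0,0.001,0.157,0,0,0,0.04,0,0.001,0.157,0,0,0,0.005,0,0.001,0.157,0,0,0,0.005,0,0.001,0.157,0,0,0,0.005,0,0.001,0.157,0,0,0,0.005]'

```text
time: 17.52
tool_pos: [0.4393, -0.0462, 0.1139]
ee_rot: [3.139, -0.001, 1.635]
wrist_force: [-1.0, -1.0, 2.5]
width: 0.0091
finger_force: 30.0
```

Emit:
servo_tool --commands '[0,0.01,0,0,0,0,0.005,0,0.025,0,0,0,0,0.005,0,0.045,0,0,0,0,0.005,0,0.065,0,0,0,0,0.005,0,0.085,0,0,0,0,0.005,0,0.105,0,0,0,0,0.005,0,0.12,0,0,0,0,0.005,0,0.13,0,0,0,0,0.005,0,0.138,0,0,0,0,0.005,0,0.142,0,0,0,0,0.005]'

```text
time: 18.77
tool_pos: [0.5824, -0.0359, 0.1139]
ee_rot: [3.138, -0.003, 1.636]
wrist_force: [-1.6, 1.5, 5.8]
width: 0.0089
finger_force: 30.0
```

Emit:
servo_tool --commands '[0,0.003,0,0,0,0,0.005,0,0.006,0,0,0,0,0.005,0,0.009,0,0,0,0,0.005,0,0.012,0,0,0,0,0.005,0,0.015,0,0,0,0,0.005,0,0.015,0,0,0,0,0.005]'

```text
time: 19.52
tool_pos: [0.5875, -0.0355, 0.1137]
ee_rot: [-3.122, -0.003, 1.635]
wrist_force: [-26.4, 0.8, 17.7]
width: 0.009
finger_force: 30.0
```

Home (150 mm from the stop, 26 N against it). Relax almost fully, release, rise.

Emit:
servo_tool --commands '[0,-0.007,0,0,0,0,0.005,0,-0.007,0,0,0,0,0.03,0,-0.008,0,0,0,0,0.04,0,-0.009,0,0,0,0,0.04,0,-0.009,-0.04,0,0,0,0.04,0,-0.009,-0.1,0,0,0,0.04,0,-0.05,-0.15,0,0,0,0.04,0,-0.1,-0.17,0,0,0,0.04,0,-0.15,-0.17,0,0,0,0.04,0,-0.15,-0.17,0,0,0,0.04]'

```text
time: 20.78
tool_pos: [0.4439, -0.0458, 0.2839]
ee_rot: [3.137, -0.001, 1.634]
wrist_force: [1.0, 0.5, -0.9]
width: 0.0398
finger_force: 0.0
```

```bash
python3 - <<'E'
from h import *
from bench import spotter
o,s=wrist(); print(o["time"],o["tool_pos"],o["wrist_force"])
g=s["img"].mean(2)
for y in(-.045,-.03):
    xs=np.arange(.57,.605,.001); q=proj(s,[[x,y,.117] for x in xs]); v=[int(g[int(round(b)),int(round(a))]) for a,b in q]
    print([(round(x,3),k) for x,k in zip(xs,v)])
E
```

```text
20.775 [ 0.44390311 -0.04584101  0.28390353] [ 0.9529754   0.50127639 -0.85085818]
[(np.float64(0.57), 36), (np.float64(0.571), 36), (np.float64(0.572), 35), (np.float64(0.573), 35), (np.float64(0.574), 34), (np.float64(0.575), 36), (np.float64(0.576), 34), (np.float64(0.577), 35), (np.float64(0.578), 35), (np.float64(0.579), 34), (np.float64(0.58), 34), (np.float64(0.581), 53), (np.float64(0.582), 119), (np.float64(0.583), 119), (np.float64(0.584), 152), (np.float64(0.585), 171), (np.float64(0.586), 191), (np.float64(0.587), 207), (np.float64(0.588), 207), (np.float64(0.589), 198), (np.float64(0.59), 192), (np.float64(0.591), 180), (np.float64(0.592), 84), (np.float64(0.593), 84), (np.float64(0.594), 84), (np.float64(0.595), 86), (np.float64(0.596), 86), (np.float64(0.597), 85), (np.float64(0.598), 85), (np.float64(0.599), 86), (np.float64(0.6), 84), (np.float64(0.601), 86), (np.float64(0.602), 86), (np.float64(0.603), 86), (np.float64(0.604), 87), (np.float64(0.605), 87)]
[(np.float64(0.57), 34), (np.float64(0.571), 35), (np.float64(0.572), 35), (np.float64(0.573), 36), (np.float64(0.574), 36), (np.float64(0.575), 36), (np.float64(0.576), 33), (np.float64(0.577), 36), (np.float64(0.578), 35), (np.float64(0.579), 35), (np.float64(0.58), 45), (np.float64(0.581), 104), (np.float64(0.582), 145), (np.float64(0.583), 166), (np.float64(0.584), 168), (np.float64(0.585), 187), (np.float64(0.586), 205), (np.float64(0.587), 201), (np.float64(0.588), 193), (np.float64(0.589), 193), (np.float64(0.59), 185), (np.float64(0.591), 118), (np.float64(0.592), 86), (np.float64(0.593), 84), (np.float64(0.594), 85), (np.float64(0.595), 85), (np.float64(0.596), 86), (np.float64(0.597), 85), (np.float64(0.598), 86), (np.float64(0.599), 86), (np.float64(0.6), 86), (np.float64(0.601), 85), (np.float64(0.602), 87), (np.float64(0.603), 86), (np.float64(0.604), 87), (np.float64(0.605), 87)]
```

The bar sits within about 1 mm of home. A final light push from the front with closed fingers makes sure.

Emit:
servo_tool --commands '[0,0.05,0.02,0,0,0,0.0,0,0.098,0.06,0,0,0,0.0,0,0.098,0.12,0,0,0,0.0,0,0.098,0.17,0,0,0,0.0,0,0.098,0.17,0,0,0,0.0,0,0.11,0.17,0,0,0,0.0,0,0.12,0.17,0,0,0,0.0,0,0.124,0.17,0,0,0,0.0,0,0.126,0.17,0,0,0,0.0]'

```text
time: 21.95
tool_pos: [0.5703, -0.0379, 0.1153]
ee_rot: [-3.14, -0.001, 1.635]
wrist_force: [-10.9, -0.4, 7.6]
width: 0.0005
finger_force: 5.4
```

Emit:
servo_tool --commands '[0,0.003,0,0,0,0,0.0,0,0.003,0,0,0,0,0.0]'

```text
time: 22.2
tool_pos: [0.5704, -0.0379, 0.1153]
ee_rot: [-3.133, -0.001, 1.635]
wrist_force: [-16.2, -1.3, 9.1]
width: 0.0004
finger_force: 7.9
```

Emit:
servo_tool --commands '[0,-0.01,0,0,0,0,0.0,0,-0.04,0,0,0,0,0.0,0,-0.07,-0.05,0,0,0,0.0,0,-0.1,-0.1,0,0,0,0.0,0,-0.12,-0.15,0,0,0,0.0,0,-0.12,-0.15,0,0,0,0.0]'

```text
time: 22.95
tool_pos: [0.4565, -0.0457, 0.2699]
ee_rot: [3.126, 0.002, 1.635]
wrist_force: [0.2, -1.0, -0.3]
width: 0.0004
finger_force: 0.0
```

```bash
python3 - <<'E'
from bench import robot,close_job
o=robot.get_obs(); print(o["time"],o["tool_pos"],o["wrist_force"])
print(close_job())
E
```

```text
22.95 [ 0.45651935 -0.04573374  0.26990083] [ 0.17599439 -0.97071217 -0.28215337]
the job is handed in; nothing more can be done
None
```

The job is handed in at 23 s: the rinsed cassette was set standing in place 1 of the rack, the drawer was pulled to its stop and then pushed home, and I left the plain plate and the two filed cassettes where they were; no verdict came back.

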